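# Walk a cast block round against the fence

## Robot

A 6-joint arm with a two-finger parallel gripper is mounted at the origin on the work surface; the furniture and walls round the work are solid. World frame = base frame: x ahead of the robot, y to its left, z up, the work surface at z = 0. Lengths are in m, angles in degrees, forces in N, time in s.
With the tool pointing down it reaches from about 0.35 to 1 m from the base axis. Payload 7.1 kg.
Tool frame: the origin (TCP) lies at the very end of the fingers, on their centre line; the grasp point (between the pads) lies 19 mm behind it; z points along the fingers, y is the line along which they close (so a half turn about z gives the same grasp; the last joint's range is limited). The gripper opens to 85 mm and grips with 20 to 120 N. Pads are 22 mm wide; open, the fingers measure 114 mm over their backs; the gripper's body (76 mm by 85 mm) begins 54 mm behind the grasp point. The pads swing forward as they close: fully open they stand 13 mm farther back than shut.
Start: joints at [-70.531, 24.242, 93.386, -0, 62.372, -1.089], TCP at [0.219, -0.585, 0.231] pointing down, gripper open.
Joint ranges: [-172.04, 172.04], [-51.8, 120.97], [4.93, 147.93], [-75.15, 255.16], [6.16, 154.13], [-145.62, 145.62]. Speed limits (degrees/s): [136.94, 136.94, 172.46, 180, 180, 180].

## Interface

Orientations are given as [roll, pitch, yaw] about the fixed x, y, z axes, in that order (R = Rz(yaw) Ry(pitch) Rx(roll)).
In Python, from plant import bot gives the robot as it stands. Calls block until the motion is done:
- bot.move_to(position, orientation): joint-space move of the TCP to a pose.
- bot.line_to(position, attitude=None, velocity=0.15): straight line of the TCP; attitude=None keeps the orientation; velocity is the mean speed in m/s.
- bot.move_j(angles): joint-space move.
- bot.release() and bot.gripper_close(strength=None): open the fingers fully, or close them until they stop; strength is the grip in N (None keeps the last).
- bot.dwell(seconds).
- bot.inverse_kinematics(position, orientation): joint angles nearest the present ones, or None.
- bot.state(): the state.
- bot.read_camera(name): name is "side" or "top"; returns a dict with "color" (400x640x3 uint8, red, green, blue), "camera_matrix" (3x3 intrinsics, pixels), "view" (4x4, takes a point from world to camera coordinates). Camera axes: x right, y down, z forward; pixel columns grow to the right and rows downward; lengths in m; the calibration is good to about 2 mm. A picture is of the moment at which its call begins. There is no depth.
A pose or a line that the arm cannot do raises bot.IKError and nothing moves.
- bot.hand_in(): hands the job in; it is judged then, once.
Trained networks look in the newest picture that a camera, given by its name, has taken for a name from the list of things; names that differ only in an ending like _2 or _b are one class to them, and where a whole thing is asked for, a point or a joint stands for the part that bears it (a point fixed in the world has none). Each returns a list of dicts, best first, with "p" (0 to 1); they miss things now and then, are a little off and sometimes report something else, mostly with a low value. They report only what shows in the picture. A call takes as long as a camera call. They do not tell look-alikes from the thing itself.
- bot.spot_in(camera, target): "bbox" ([centre column, centre row, width, height] in pixels, round what is visible of it).
The state is a dict: "time_s": time; "qpos": joint angles; "joint_vel": joint speeds; "joint_torque": joint torques, N m; "ee_pos": TCP position; "tool_rot": TCP orientation; "force": force on the tool from outside, world axes, zero at the start; "moment": the same for the moment, N m; "opening": finger opening in m; "gripper_force": force on a finger pad.
Only numpy, scipy, OpenCV 4.12 (cv2) and the standard library are available. Lean on these libraries where they do the work, as an engineer would, in place of code of your own. Each camera call takes 0.05 s, during which the arm holds its last target. There are 200 camera calls.

## Task

Walk the heavy cast block round on the bench by pushing at its corners until one of its long sides faces the steel fence, without running it into the fence while it is still askew; then push it up so that this long side sits flush against the fence, nowhere past the fence's ends. Only push it, never lift or tip it, and leave the tape roll, the spanner and the bearing lying near it alone.

Things in the scene. Friction and masses are not known exactly. Their poses are not given: they have to be found in the camera images.
- block: Cast metal block, 0.9 to 1.4 kg, 120 (x) by 160 (y) by 50 mm high, two dark-centred bores in a row along its length on top; lies flat, slides freely, too wide to grasp. Origin: centre of its underside. The long sides (x = +60, -60 mm) are alike; either may go to the fence. Starts 40 to 90 degrees askew, clear of the fence. Pushed near a corner it turns about a point some 50 to 70 mm beyond its centre.
- fence: Steel angle bolted to the bench beyond the block: an upright plate 320 mm long (its y), 10 mm thick, 45 mm high, with bolted flange and low gussets behind. Origin: on the plate's near face, mid-length, at bench level; its x points straight away from the robot's side into the plate, its y along the fence, z up. Fixed; it stands at a different place and angle each time. The block belongs on its -x side, and is flush when the block's origin is at x = -60 mm in this frame.
- tape_roll: Tan roll of tape lying flat, 90 mm across, 24 mm high, left of the fence; leave alone. Origin: centre of its underside.
- spanner: Open-ended spanner lying flat, 155 mm long (its y), 26 mm wide, 6 mm thick, to the left of the block; leave alone. Origin: centre of its underside.
- loose_bearing: Ball bearing lying flat, 52 mm across, 12 mm high, left of the block on the robot's side; leave alone. Origin: centre of its underside.
There are look-alikes about, which are no part of the job. Several things have the shape of the block; the one meant has the colours described above.

How it is judged:
By the outcome, as a careful person would: the job done as asked, in the order asked, and still so for the second after the job is handed in, with the robot touching nothing.
It also fails if it takes over 64 s, if anything falls off the work surface, if the arm or the gripper's body presses on something with over 40 N, if the wrist force passes 120 N, or if a joint passes its speed limit or range.

## Working session

There is one attempt and no reset: what is moved stays moved. The work goes in short steps, each a Python script; the robot and the scene stay as the last script left them, time stands still between calls to the robot, and variables do not carry over. Pictures are saved under pics/ and viewed, at most 10 in all, crops included, and the job is handed in when it is done.

```bash
mkdir -p pics; ls; cat > h.py <<'E'
import numpy as np, cv2
from plant import bot
def shot(cam,name=None):
    r=bot.read_camera(cam)
    if name: cv2.imwrite('pics/'+name,r['color'][:,:,::-1])
    return r
def px2w(r,u,v,z):
    K=np.array(r['camera_matrix']);V=np.array(r['view'])
    d=V[:3,:3].T@np.linalg.inv(K)@np.array([u,v,1.]);c=-V[:3,:3].T@V[:3,3]
    return (c+d*(z-c[2])/d[2])
def w2px(r,p):
    K=np.array(r['camera_matrix']);V=np.array(r['view'])
    q=K@(V[:3,:3]@np.array(p)+V[:3,3]);return q[:2]/q[2]
E
python3 - <<'E'
from h import *
for c in('top','side'):
    r=shot(c,c+'0.png');V=np.array(r['view']);print(c,-V[:3,:3].T@V[:3,3])
    for t in('block','fence','tape_roll','spanner','loose_bearing'):
        print(t,[(np.round(d['bbox']).tolist(),round(d['p'],2),px2w(r,*d['bbox'][:2],0.02).round(3).tolist()) for d in bot.spot_in(c,t)])
print(bot.state())
E
```

```text
pics
top [ 0.34375006 -0.2400001   1.37887969]
block [([367.0, 187.0, 67.0, 59.0], 0.94, [0.491, -0.36, 0.02]), ([202.0, 235.0, 64.0, 66.0], 0.84, [0.344, 0.113, 0.02]), ([438.0, 252.0, 52.0, 64.0], 0.82, [0.307, -0.564, 0.02]), ([337.0, 268.0, 44.0, 59.0], 0.67, [0.255, -0.278, 0.02])]
fence [([388.0, 136.0, 108.0, 52.0], 0.68, [0.64, -0.422, 0.02])]
tape_roll [([270.0, 127.0, 31.0, 31.0], 0.88, [0.661, -0.075, 0.02]), ([294.0, 162.0, 20.0, 48.0], 0.57, [0.559, -0.147, 0.02])]
spanner [([296.0, 162.0, 19.0, 48.0], 0.46, [0.56, -0.153, 0.02])]
loose_bearing [([296.0, 214.0, 23.0, 19.0], 0.48, [0.408, -0.157, 0.02])]
side [0.49469373 0.5983552  0.75160907]
block [([322.0, 175.0, 58.0, 48.0], 0.91, [0.493, -0.354, 0.02]), ([379.0, 139.0, 55.0, 38.0], 0.8, [0.299, -0.558, 0.02]), ([407.0, 191.0, 63.0, 44.0], 0.72, [0.247, -0.28, 0.02]), ([389.0, 309.0, 90.0, 86.0], 0.62, [0.347, 0.113, 0.02])]
fence []
tape_roll [([250.0, 246.0, 36.0, 32.0], 0.83, [0.668, -0.062, 0.02])]
spanner []
loose_bearing [([355.0, 225.0, 15.0, 16.0], 0.62, [0.404, -0.14, 0.02])]
{'time_s': 0.6, 'qpos': array([-7.05326000e+01,  2.42408121e+01,  9.33860430e+01,  1.62678330e-03,
        6.23715328e+01, -1.09037960e+00]), 'joint_vel': array([-0.00488651, -0.02751233,  0.07808162,  0.08973308,  0.08121392,
        0.16176794]), 'joint_torque': array([-1.04943392e-03, -5.57048678e+01, -2.82024890e+01, -8.30412517e-06,
        9.19871854e-04, -1.28937671e-06]), 'ee_pos': array([ 0.21948057, -0.58518708,  0.23133271]), 'tool_rot': array([ 1.79998361e+02, -1.41036864e-03,  2.05570252e+01]), 'force': array([0.08332883, 0.3661268 , 0.81822875]), 'moment': array([-0.04300865,  0.02440972,  0.03035968]), 'gripper_force': 0.0, 'opening': 0.08491032926464226}
```

View pics/top0.png

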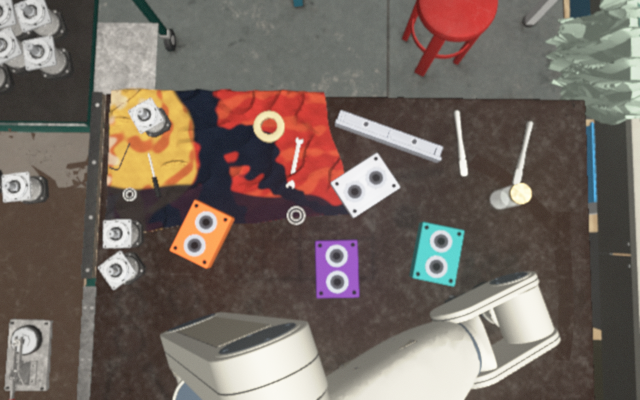

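View pics/side0.png

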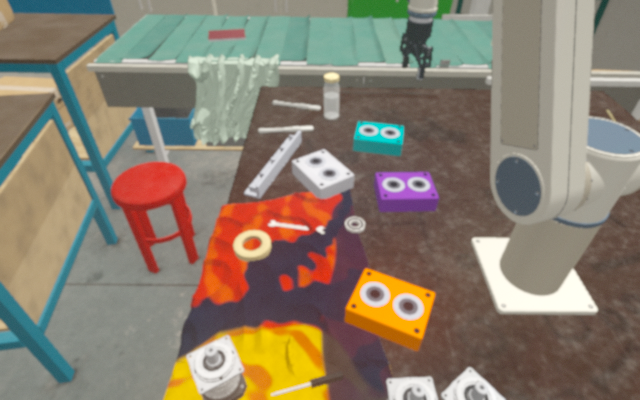

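Could be taken for the block: white/grey (367,187), orange (202,235), purple (337,268) and teal (438,252) in the top view. The white/grey one is bare cast metal with dark-centred bores. I'll check that in a close crop.

```bash
python3 - <<'E'
import cv2,numpy as np
a=cv2.imread('pics/top0.png')[95:230,315:455];b=cv2.imread('pics/side0.png')[115:215,235:365]
a=cv2.resize(a,None,fx=4,fy=4,interpolation=2)
b=cv2.resize(b,None,fx=4,fy=4,interpolation=2)
cv2.imwrite('pics/c0.png',a)
A=cv2.imread('pics/top0.png');H=cv2.cvtColor(A,cv2.COLOR_BGR2HSV)
for p in[(345,187),(380,165),(367,200),(375,130),(380,140),(420,150),(410,170),(360,205)]:print(p,A[p[1],p[0]],H[p[1],p[0]])
E
```

```text
(345, 187) [236 232 231] [114   5 236]
(380, 165) [240 238 239] [135   2 240]
(367, 200) [246 245 244] [105   2 246]
(375, 130) [231 226 225] [115   7 231]
(380, 140) [147 143 141] [110  10 147]
(420, 150) [224 220 219] [114   6 224]
(410, 170) [65 69 76] [11 37 76]
(360, 205) [245 244 244] [120   1 245]
```

View pics/c0.png

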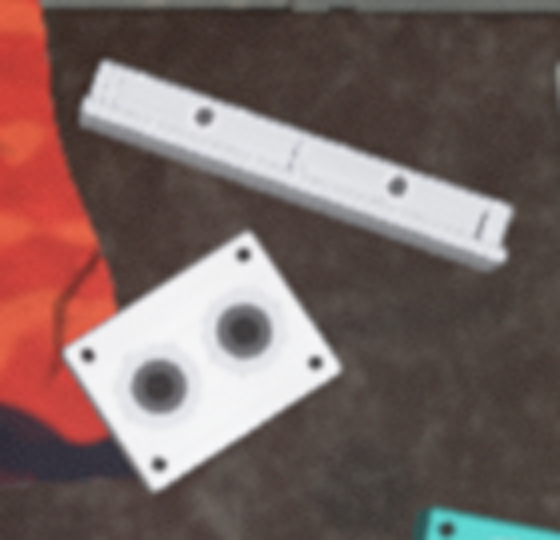

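The crop shows the white cast block at crop (202,360), with dark bores, so that is the one. The fence runs from crop (80,122) to (495,270), and its grey front face is visible. Next I fit the poses.

```bash
cat >> h.py <<'E'
from scipy.optimize import minimize
def white(im):
    h=cv2.cvtColor(im,cv2.COLOR_RGB2HSV);return ((h[...,1]<28)&(h[...,2]>105)).astype(np.uint8)
def boxpts(x,y,yaw,xs,ys,zs):
    c,s=np.cos(yaw),np.sin(yaw)
    return [(x+c*a-s*b,y+s*a+c*b,z) for a in xs for b in ys for z in zs]
def sil(r,P,S=8):
    q=np.array([w2px(r,p) for p in P]);m=np.zeros((400*4,640*4),np.uint8)
    cv2.fillConvexPoly(m,cv2.convexHull(np.round(q*4+1.5).astype(np.int32)),255)
    return cv2.resize(m,(640,400),interpolation=cv2.INTER_AREA)/255.
def fit_block(x,y,yaw,cams=('top','side'),rs=None):
    rs=rs or [shot(c) for c in cams];ms=[]
    B=lambda p:boxpts(p[0],p[1],np.radians(p[2]),(-.06,.06),(-.08,.08),(0,.05))
    for r in rs:
        near=sil(r,boxpts(x,y,np.radians(yaw),(-.1,.1),(-.12,.12),(0,.06)))>0
        w=white(r['color']); c,_=cv2.findContours(w,0,2)
        u,v=w2px(r,(x,y,.05)); c=max(c,key=lambda k:(cv2.pointPolygonTest(k,(float(u),float(v)),False)>=0)*1e6+cv2.contourArea(k))
        m=np.zeros((400,640),np.uint8);cv2.drawContours(m,[c],-1,1,-1);ms.append(m*near)
    f=lambda p:sum(np.abs(sil(r,B(p))-m).sum() for r,m in zip(rs,ms))
    s=minimize(f,[x,y,yaw],method='Nelder-Mead',options=dict(initial_simplex=[[x,y,yaw],[x+.01,y,yaw],[x,y+.01,yaw],[x,y,yaw+6]],xatol=1e-4,fatol=.1,maxiter=150))
    return s.x,s.fun
E
python3 - <<'E'
from h import *
from scipy.stats import theilslopes
T,S=shot('top'),shot('side')
for rs in([T],[S],[T,S]):print(fit_block(.491,-.36,33,rs=rs))
g=T['color'].astype(float).mean(2)
pts=[]
for u in range(342,434):
    v0=128+(u-342)*35/92.
    col=g[int(v0)-6:int(v0)+9,u];vs=np.arange(int(v0)-6,int(v0)+9)
    k=[i for i in range(len(col)-1) if col[i]>=105>col[i+1]]
    if k:i=k[-1];pts.append((u,vs[i]+(col[i]-105)/(col[i]-col[i+1])))
pts=np.array(pts);W=np.array([px2w(T,u,v,0) for u,v in pts])
sl=theilslopes(W[:,0],W[:,1]);yaw=-np.arctan(sl[0])
print('fence yaw',np.degrees(yaw),'x=',sl[1],'+y*',sl[0],np.std(W[:,0]-sl[1]-sl[0]*W[:,1]))
for q in((335,125.5),(438.5,162.5)):print(px2w(T,*q,0))
# fit by silhouette of plate+flange: slide along the line / refine
for r,nm in((T,'top'),(S,'side')):
    w=white(r['color']);n,l,st,ce=cv2.connectedComponentsWithStats(w)
    print(nm,[(st[i].tolist(),ce[i].round().tolist()) for i in range(1,n) if st[i][4]>600])
E
```

```text
(array([ 0.49361286, -0.3547134 , 34.2856648 ]), np.float64(87.49803921568628))
(array([ 0.49270648, -0.35822616, 33.84898375]), np.float64(107.91764705882352))
(array([ 0.49324525, -0.35491503, 34.42683254]), np.float64(234.64705882352942))
fence yaw -19.33670303132915 x= 0.7661150750188815 +y* 0.3509143293719905 0.00035695953343394806
[ 0.67443333 -0.26599293  0.        ]
[ 0.56793131 -0.57194373  0.        ]
top [([0, 0, 66, 74, 3732], [29.0, 37.0]), ([94, 0, 293, 97, 24732], [245.0, 46.0]), ([389, 0, 251, 333, 19397], [543.0, 66.0]), ([129, 99, 37, 36, 820], [148.0, 117.0]), ([335, 110, 109, 53, 2008], [389.0, 136.0]), ([331, 152, 70, 66, 2375], [365.0, 185.0]), ([0, 171, 42, 32, 1031], [19.0, 187.0]), ([102, 219, 37, 30, 941], [119.0, 234.0]), ([97, 250, 41, 40, 961], [118.0, 270.0]), ([161, 272, 399, 128, 25558], [379.0, 354.0]), ([77, 286, 19, 114, 1444], [86.0, 343.0]), ([4, 319, 48, 79, 2939], [28.0, 356.0])]
side [([424, 0, 78, 116, 2299], [476.0, 45.0]), ([491, 0, 149, 229, 16219], [578.0, 117.0]), ([88, 55, 334, 90, 8049], [242.0, 86.0]), ([107, 106, 134, 149, 5072], [186.0, 174.0]), ([244, 125, 70, 74, 1569], [276.0, 159.0]), ([291, 148, 64, 50, 2054], [323.0, 173.0]), ([0, 172, 201, 228, 21778], [110.0, 322.0]), ([472, 237, 126, 77, 3838], [529.0, 286.0]), ([187, 336, 56, 62, 2215], [216.0, 368.0]), ([441, 367, 66, 33, 1253], [471.0, 388.0]), ([386, 376, 53, 24, 1128], [411.0, 388.0])]
```

```bash
cat >> h.py <<'E'
FY=-19.4;FO=np.array([.6195,-.419])
def R2(a):a=np.radians(a);return np.array([[np.cos(a),-np.sin(a)],[np.sin(a),np.cos(a)]])
def loc(p,l):return np.array(p[:2])+R2(p[2])@np.array(l)
def infence(p):return np.r_[R2(FY).T@(np.array(p[:2])-FO)*1000,p[2]-FY].round(1)
def go(xy,z,yaw,v=.1):
    bot.line_to([xy[0],xy[1],z],[180,0,yaw],velocity=v)
def turn(p,dyaw,ly,n=5,piv=.060,z=.015,d=.071,v=.06):
    """push near-face corner at local y=ly (positive turns cw), following an arc of dyaw deg (negative)"""
    P=loc(p,(0,-np.sign(ly)*piv))
    for k in range(1,n+1):
        a=p[2]+dyaw*k/n
        c=P+R2(a)@np.array([0,np.sign(ly)*piv]);q=(c[0],c[1],a)
        go(loc(q,(-d,ly)),z,a,v)
        f=bot.state()['force'];
        if np.linalg.norm(f)>60:print('force',f);break
    return q
E
python3 - <<'E'
from h import *
p=(.4932,-.355,34.3)
bot.gripper_close(30)
a=loc(p,(-.105,.060))
bot.move_to([a[0],a[1],.12],[180,0,34.3]);go(a,.015,34.3,.15)
print(bot.state()['ee_pos'],bot.state()['force'],bot.state()['time_s'])
q=turn(p,-26,.060,n=4);s=bot.state();print(q,s['ee_pos'],s['force'],s['time_s'])
b=loc(q,(-.115,.060));go(b,.015,q[2],.2)
T,S=shot('top','t1.png'),shot('side')
for rs in([T],[S],[T,S]):
  r,e=fit_block(*q,rs=rs);print(r,e,infence(r))
E
```

```text
[ 0.37293482 -0.36529384  0.01557964] [0.47216163 1.46594764 0.04720766] 3.4333
(np.float64(0.5183501908761959), np.float64(-0.34519435032560764), 8.299999999999997) [ 0.43953504 -0.29631988  0.01497618] [-0.10845968  1.32353416 -0.69723968] 5.6417
[ 0.51830962 -0.34549504  9.64140601] 762.2156862745098 [-119.9   35.7   29. ]
[ 0.51774123 -0.3582743   9.87755166] 454.9647058823529 [-116.2   23.5   29.3]
[ 0.51737093 -0.34656125  9.76487311] 1296.4470588235295 [-120.4   34.4   29.2]
```

View pics/t1.png

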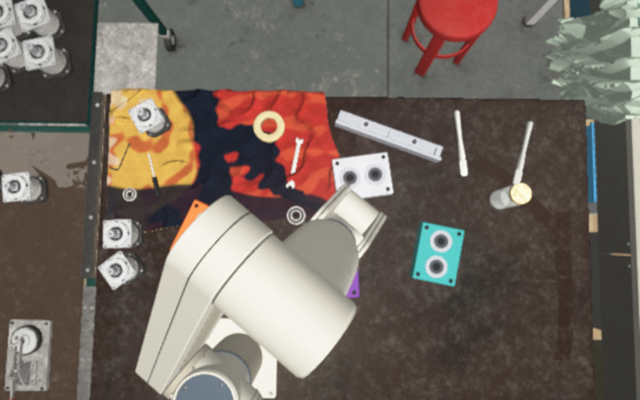

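```bash
python3 - <<'E'
from h import *
p=(.5178,-.3460,9.2)
q=turn(p,-26.5,.060,n=4);s=bot.state();print(np.round(q,4),s['ee_pos'],s['force'],s['time_s'])
b=loc(q,(-.13,.03));go(b,.015,q[2],.2);go(b,.13,q[2],.25);c=loc(q,(-.20,-.06));go(c,.13,q[2],.25)
bot.release()
T,S=shot('top','t2.png'),shot('side','s2.png')
for rs in([T],[S],[T,S]):
  r,e=fit_block(*q,rs=rs);print(r,e,infence(r))
print(bot.state()['time_s'],bot.state()['ee_pos'])
a=T['color'][90:240,290:460,::-1];b=S['color'][105:225,230:400,::-1]
cv2.imwrite('pics/c2.png',np.vstack([cv2.resize(a,None,fx=2.2,fy=2.2,interpolation=2),cv2.resize(b,None,fx=2.2,fy=2.2,interpolation=2)]))
E
```

```text
[  0.5452  -0.3479 -17.3   ] [ 0.4954034  -0.26986394  0.01506557] [ 0.21075258 -0.02708884  0.60486575] 8.4583
[  0.54601249  -0.35056388 -17.60908259] 88.65098039215687 [-92.   40.1   1.8]
[  0.54506584  -0.35847221 -18.14035794] 972.4980392156863 [-90.3  32.4   1.3]
[  0.54616893  -0.35110744 -18.35780943] 1122.1450980392158 [-91.7  39.7   1. ]
11.0417 [ 0.3363988  -0.34578227  0.13001862]
```

View pics/c2.png

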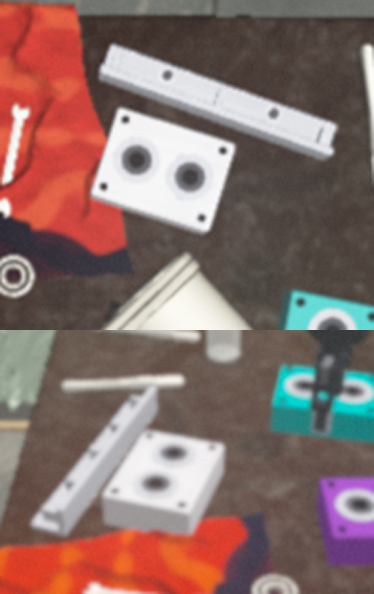

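The top crop shows the block nearly parallel to the fence (about 1.5° off) with a gap of about 32 mm. Its corners are at crop (120,108) and (235,145), within the fence ends. Next is a two-finger push to the fence.

```bash
python3 - <<'E'
from h import *
ff=lambda x,y:FO+R2(FY)@np.array([x,y])
n=R2(FY)[:,0]
Y=.040
go(ff(-.195,Y),.13,FY,.25);go(ff(-.195,Y),.006,FY,.15)
go(ff(-.170,Y),.006,FY,.1);go(ff(-.140,Y),.006,FY,.04)
s=bot.state();f0=s['force'];print(f0,s['ee_pos'],s['opening'])
x=-.140
while x<-.124:
    x+=.001;go(ff(x,Y),.006,FY,.02);s=bot.state();f=s['force'][:2]@n;print(round(x,3),round(f,1),end=' ; ')
    if f<-22 or f>22:break
print()
f1=bot.state()['force'];print(f1)
go(ff(x-.04,Y),.006,FY,.1);go(ff(x-.04,Y),.13,FY,.25);go(ff(-.27,Y-.06),.13,FY,.25)
T,S=shot('top','t3.png'),shot('side','s3.png')
for r in(T,S):
  m=white(r['color'])
r=T;print(bot.state()['time_s'])
a=T['color'][90:240,290:460,::-1];b=S['color'][105:225,230:400,::-1]
cv2.imwrite('pics/c3.png',np.vstack([cv2.resize(a,None,fx=2.2,fy=2.2,interpolation=2),cv2.resize(b,None,fx=2.2,fy=2.2,interpolation=2)]))
for t in('tape_roll','spanner','loose_bearing'):
    print(t,[np.round(d['bbox']).tolist() for d in bot.spot_in('top',t)])
E
```

```text
[-4.83471042  2.17657955  1.0563941 ] [ 0.49952382 -0.33397195  0.00545616] 0.0854779001775195
-0.139 -5.0 ; -0.138 -4.5 ; -0.137 -4.0 ; -0.136 -3.7 ; -0.135 -3.6 ; -0.134 -4.6 ; -0.133 -5.6 ; -0.132 -5.8 ; -0.131 -6.1 ; -0.13 -10.0 ; -0.129 -14.0 ; -0.128 -16.1 ; -0.127 -20.5 ; -0.126 -23.8 ; 
[-23.81595038   4.11190949  14.27970635]
19.3667
tape_roll [[268.0, 129.0, 33.0, 35.0]]
spanner [[294.0, 162.0, 20.0, 44.0]]
loose_bearing [[270.0, 130.0, 32.0, 33.0]]
```

View pics/c3.png

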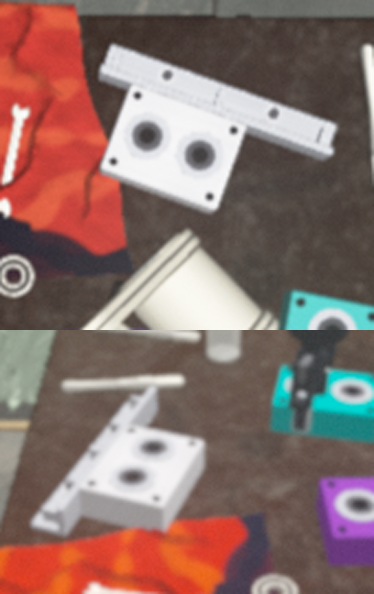

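Looks flush. I'll check the angle numerically from the block's near edge and from the silhouette.

```bash
python3 - <<'E'
from h import *
T=shot('top')
c=FO+R2(FY)@np.array([-.06,.04]);p=(c[0],c[1],FY)
g=T['color'].astype(float).mean(2)
def edge(l0,l1,out):   # top-face edge, sampled outward, white->dark crossing
    W=[]
    for t in np.linspace(.1,.9,50):
        q=np.array(l0)*(1-t)+np.array(l1)*t
        ds=np.arange(-.012,.02,.0005);uv=np.array([w2px(T,[*loc(p,q+np.array(out)*d),.05]) for d in ds],np.float32)
        v=cv2.remap(g.astype(np.float32),uv[:,0].reshape(-1,1),uv[:,1].reshape(-1,1),1).ravel()
        k=np.argmin(np.gradient(cv2.GaussianBlur(v.reshape(-1,1),(1,7),0).ravel()));W.append(np.r_[q+np.array(out)*ds[k]])
    return np.array(W)
for nm,E,i in(('near',edge((-.06,-.08),(-.06,.08),(-1,0)),0),('left',edge((-.06,.08),(.06,.08),(0,1)),1),('right',edge((-.06,-.08),(.06,-.08),(0,-1)),1),('far',edge((.06,-.08),(.06,.08),(1,0)),0)):
    k=np.polyfit(E[:,1-i],E[:,i],1);r=E[:,i]-np.polyval(k,E[:,1-i]);ok=abs(r)<.002
    k=np.polyfit(E[ok,1-i],E[ok,i],1);print(nm,'pos mm',np.median(E[:,i])*1000,'dyaw',np.degrees(np.arctan(k[0]))*(-1 if i==0 else 1),ok.sum())
s=bot.state();print(s['time_s'],s['force'])
E
```

```text
near pos mm -61.000000000000014 dyaw 0.007109279805887661 47
left pos mm 79.50000000000001 dyaw 0.40724255513885455 50
right pos mm -80.50000000000001 dyaw -0.0077236957209291515 50
far pos mm 56.50000000000001 dyaw -0.5499846938369097 17
19.5667 [-0.14962652  0.23614731 -0.3459234 ]
```

```bash
python3 -c "
from h import *
print(bot.hand_in())"
```

```text
the job is handed in; nothing more can be done
None
```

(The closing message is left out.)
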